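# Ready the label printer and run off a jar label

### The job

Run off a jar label using only touches and pushes of the fingertips: first push the label printer's raised cover down until it is fully shut, then push the wide rocker on the switch box fully over to on by pressing down its raised end, and last press the long bar key on the key pad fully down and let it come up again. Keep to that order, do not grasp or lift anything, leave the key pad standing where it is, and leave the narrow rocker, the two round keys and everything else on the table alone.

Things in the scene. Friction and masses are not known exactly. Their poses are not given: they have to be found in the camera images.
- printer: label printer, white case 170 mm deep (x) by 200 mm wide (y), 130 mm high, fixed to the table, its front with the label slot faces its own -x; origin at the centre of its underside, z up. A flat cover closes its open top.
- cover (a joint): angle of the printer's cover (rad): 0 = fully shut, starts raised at 0.5 to 0.85, grows as it opens. Hinged along the printer's far (+x) top edge, the free edge towards -x; a stiff hinge (0.2 N m) keeps it wherever it is left, so about 3 N pushes it down; it stops dead when shut.
- cover_edge (a point): middle of the cover's free edge, on its top face. The cover is 155 mm long from hinge to free edge, 196 mm wide, 12 mm thick; shut, its top face is level, 143 mm above the table.
- cover_hinge (a point): middle of the hinged edge of the cover, on its top face, 155 mm from the free edge; the hinge axis runs along the printer's y axis 12 mm under this point when shut.
- switchbox: grey switch box, 120 mm (x) by 160 mm (y), 50 mm high, fixed to the table; origin at the centre of its underside, z up. On top it has a wide and a narrow rocker of the same grey plastic, each 60 mm long along the box's x.
- wide_rocker (a joint): the wide rocker (40 mm wide), 0 = off, 0.4 rad = fully on. It pivots about the box's y axis at the point (0, 33, 60) mm in the box's frame. Its top is a shallow V of two 30 mm facets: when off the -x facet is level and the +x end stands up; pressing the +x end down turns it on, then the +x facet lies level 60 mm above the table. Needs about 3 N at the end, stays where it is left.
- wide_rocker_end (a point): point to press on the wide rocker: on the top of its +x facet, 22 mm from the pivot. 68 to 69 mm above the table when off, 60 mm when fully on.
- narrow_rocker (a joint): the narrow rocker (16 mm wide) of the same make, pivot at (0, -47, 60) mm in the box's frame, 0 = off. Leave it off.
- keypad: loose white key pad, 110 mm (x) by 190 mm (y), 36 mm high, 0.5 to 0.9 kg, standing on the table; origin at the centre of its underside, z up. Three grey keys in a row along its y.
- bar_key (a joint): the long bar key in the middle of the pad: 0 = up, 0.006 m = fully down; spring return, starts to move at 1.5 N, about 5 N fully down.
- bar_key_top (a point): centre of the top face of the bar key (26 mm along the pad's x, 66 mm along its y), 46 mm above the table when up, 40 mm when fully down.
- round_key_l (a joint): small round key, 22 mm wide, 72 mm to the +y side of the bar key's centre, same travel and spring. Leave alone.
- round_key_r (a joint): small round key, 22 mm wide, 72 mm to the -y side of the bar key's centre, same travel and spring. Leave alone.
- jar_a_mid (a point): capped amber jar, 66 mm wide, 106 mm high, stands near the key pad; point 50 mm up its axis. Leave alone.
- jar_b_mid (a point): the same kind of jar, stands near the switch box; point 50 mm up its axis. Leave alone.
- jar_lid_center (a point): spare black jar lid, disc 62 mm wide, 18 mm high, on the table; its centre. Leave alone.
- label_roll: spare roll of paper labels lying flat, 72 mm wide, 40 mm high; origin at the centre of its underside. Leave alone.
- scoop_mid (a point): steel scoop lying flat, 190 mm long, 46 mm wide, 24 mm high; point where the handle meets the blade. Leave alone.
- notepad: paper notepad lying flat, 80 x 130 x 12 mm; origin at the centre of its underside. Leave alone.
Not all that is in view belongs to the job. What is meant by the keypad is not turquoise, and is the larger of those in its own colour.

How it is judged:
By the outcome, as a careful person would: the job done as asked, in the order asked, and still so for the second after the job is handed in, with the robot touching nothing.
It also fails if it takes over 61 s, if anything falls off the work surface, if the arm or the gripper's body presses on something with over 40 N, if the wrist force passes 120 N, or if a joint passes its speed limit or range.

### The arm

A 6-joint arm with a two-finger parallel gripper is mounted at the origin on the work surface. World frame = base frame: x ahead of the robot, y to its left, z up, the work surface at z = 0. Lengths are in m, angles in rad, forces in N, time in s.
With the tool pointing down it reaches from about 0.25 to 0.85 m from the base axis. Payload 12.5 kg.
Tool frame: the origin (TCP) lies at the very end of the fingers, on their centre line; the grasp point (between the pads) lies 19 mm behind it; z points along the fingers, y is the direction in which the jaws open and shut (so a half turn about z gives the same grasp; the last joint's range is limited). The gripper opens to 93 mm and grips with 3 to 60 N. Pads are 15 mm wide; open, the fingers measure 128 mm over their backs; the gripper's body (75 mm by 188 mm) begins 65 mm behind the grasp point.
Start: joints at [1.175, 0.351, 1.652, -0, 1.139, -0.085], TCP at [0.168, 0.524, 0.219] pointing down, gripper open.
Joint ranges: [-2.75, 2.75], [-0.79, 2.1], [0.01, 2.65], [-1.57, 4.71], [0.07, 3.14], [-2.87, 2.87]. Speed limits (rad/s): [2.22, 2.22, 2.79, 3.14, 3.14, 3.14].

### API

Orientations are given as a unit quaternion [x, y, z, w].
In Python, from plant import robot gives the robot as it stands.
- The arm moves only by the tool jog_arm, never from a script. Its argument "moves" is a list of rows, each a list of 7 numbers: the shift along the tool's x, y, z in cm, then the turn, a rotation vector about the tool's x, y, z in rad, then the closure, from -1 (fully open) to 1 (shut), so that 0 is half open. In form: [[dx, dy, dz, ax, ay, az, gripper], ...]. A call has exactly 8 rows; each row shifts and turns the pose as measured when the row begins, along the tool's axes as they then stand; what a row does not reach is not made up. A row lasts 1/10 s, in which the tool goes at most 50 mm and 8.59 degrees, less where a joint would pass 70% of its speed; a pose out of reach is approached as far as the arm can. A call is refused whole if a number of a shift passes 5 or a number of a turn 0.15, either way. A call with a gripper value outside its range is refused whole. The fingers move at their own pace and stop on an object; "force" is the grip in N (left out, the last holds). Time passes only in rows, so rows that do not move let the fingers close, or fill a call up. It gives the time, the measured TCP pose, the force and the opening at its end, in the units of the state.
- robot.state(): the state, without advancing time (a new reading comes with each control period).
- robot.capture(name): name is "side" or "top" or "wrist"; returns a dict with "pixels" (384x512x3 uint8, red, green, blue), "vertical_fov" (degrees; the focal length in pixels is half the picture's height over the tangent of half this angle, whatever the lens; pixels are square), "cx", "cy" (the principal point, pixels), "rvec" (rotation vector, rad) and "tvec" (3), from world to camera coordinates, as OpenCV has them; the wrist camera has in their place "mount" (4x4, takes a point from camera to tool coordinates, whose origin is the TCP and whose axes are the flange's). Camera axes: x right, y down, z forward; pixel columns grow to the right and rows downward; lengths in m; the calibration is good to about 2 mm. A picture is of the moment at which its call begins: read the wrist's pose just before it. There is no depth.
- robot.hand_in(): hands the job in, once; it reports no verdict.
Trained networks look in a picture, given as the dict that the camera call returned (one of the last four; its "shot" number tells which), for a name from the list of things; names that differ only in an ending like _2 or _b are one class to them, and where a whole thing is asked for, a point or a joint stands for the part that bears it (a point fixed in the world has none). Each returns a list of dicts, best first, with "p" (0 to 1); they miss things now and then, are a little off and sometimes report something else, mostly with a low value. They report only what shows in the picture. A call takes as long as a camera call. They do not tell look-alikes from the thing itself.
- robot.search_frame(picture, query): "point" ([x, y, z] in m, in world coordinates, good to about 4 mm: the middle of the surface that is visible of it).
- robot.silhouettes(picture, query): "mask" (384x512 bool, what is visible of it).
The state is a dict: "time_s": time; "joints": joint angles; "joint_velocities": joint speeds; "effort": joint torques, N m; "position": TCP position; "eef_rot": TCP orientation; "wrist_force": force on the tool from outside, world axes, zero at the start; "torque": the same for the moment, N m; "width": opening from 0.0 (shut) to 1.0 (fully open).
Only numpy, scipy, OpenCV 4.12 (cv2) and the standard library are available. Lean on these libraries where they do the work, as an engineer would, in place of code of your own. Each camera call takes 0.05 s, during which the arm holds its last target.

## Working session

There is one attempt and no reset: what is moved stays moved. The work goes in short steps, Python scripts to look and compute and a tool call to move; the robot and the scene stay as the last step left them, time stands still between calls to the robot, and variables do not carry over. Pictures are saved under pics/ and viewed, and the job is handed in when it is done.

Besides the shell and the picture viewer there is one more tool, called after "Emit:" by a JSON object that holds its "fn" and its "kwargs", one argument or row to a line. jog_arm: Moves the arm, as the interface text tells. Its arguments: {"type":"object","properties":{"moves":{"type":"array"},"force":{"type":"number"}},"required":["moves"]}

```bash
mkdir -p pics; ls
python3 - <<'E'
from plant import robot
import cv2,pickle
s=robot.state(); print(s)
for n in("top","side"):
    c=robot.capture(n); pickle.dump(c,open(f'pics/{n}0.pkl','wb'))
    cv2.imwrite(f'pics/{n}0.png',cv2.cvtColor(c['pixels'],cv2.COLOR_RGB2BGR))
    print(n,{k:v for k,v in c.items() if k!='pixels'})
    for q in("cover","cover_edge","cover_hinge","switchbox","wide_rocker","wide_rocker_end","narrow_rocker","keypad","bar_key","bar_key_top","round_key_l","printer"):
        print(q,[(round(d['p'],2),[round(float(v),3) for v in d['point']]) for d in robot.search_frame(c,q)][:4])
E
```

```text
pics
{'time_s': 0.0, 'joints': array([ 1.17542625e+00,  3.51238702e-01,  1.65243800e+00,  7.59679537e-06,
        1.13914116e+00, -8.45796745e-02]), 'joint_velocities': array([-0.00136448, -0.00083668, -0.00043969, -0.00139504,  0.00014797,
        0.00010517]), 'effort': array([ 6.15560039e-04, -4.97318709e+01, -2.85263622e+01,  6.99831638e-02,
        2.55348551e-02, -5.44326133e-05]), 'position': array([0.16801881, 0.5233257 , 0.21809481]), 'eef_rot': array([ 1.54772095e-01,  9.87950011e-01, -5.94232142e-04, -1.48953472e-04]), 'wrist_force': array([ 0.33350859, -0.39642786, -0.0797153 ]), 'torque': array([ 0.01262617, -0.01217614, -0.04224692]), 'width': 0.9988601575178665}
top {'vertical_fov': 55.41022697984831, 'cx': 257.82505817848454, 'cy': 197.45870582025924, 'rvec': array([ 2.10136137, -2.13116582,  0.17121361]), 'tvec': array([0.10396329, 0.53481421, 1.09751953]), 'shot': 1}
cover [(0.86, [0.668, -0.006, 0.204]), (0.44, [0.639, -0.379, 0.096])]
cover_edge [(0.87, [0.672, -0.005, 0.204])]
cover_hinge [(0.85, [0.669, -0.005, 0.206])]
switchbox [(0.97, [0.511, -0.331, 0.048]),
[... 813 characters left out ...]
,  1.65818335]), 'shot': 2}
cover [(0.84, [0.665, -0.027, 0.211])]
cover_edge [(0.82, [0.661, -0.026, 0.214])]
cover_hinge [(0.7, [0.662, -0.033, 0.209])]
switchbox [(0.66, [0.505, -0.354, 0.05]), (0.29, [0.432, -0.105, 0.02])]
wide_rocker [(0.49, [0.529, -0.309, 0.059])]
wide_rocker_end [(0.52, [0.526, -0.308, 0.063])]
narrow_rocker []
keypad [(0.91, [0.505, 0.556, 0.032]), (0.69, [0.483, 0.267, 0.037]), (0.61, [0.276, 0.253, 0.025]), (0.54, [0.707, 0.251, 0.008])]
bar_key [(0.61, [0.51, 0.569, 0.049]), (0.57, [0.28, 0.266, 0.036])]
bar_key_top [(0.61, [0.281, 0.262, 0.031]), (0.5, [0.509, 0.572, 0.045]), (0.44, [0.487, 0.284, 0.045])]
round_key_l []
printer [(0.67, [0.636, -0.042, 0.104])]
```

View pics/top0.png

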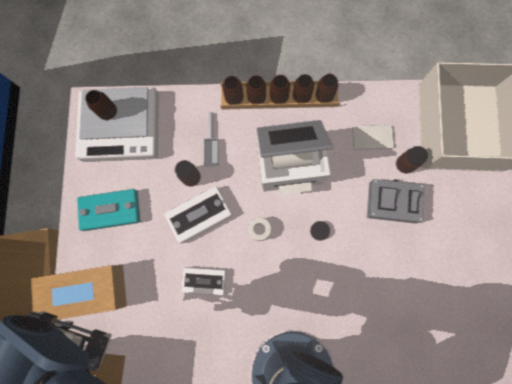

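View pics/side0.png

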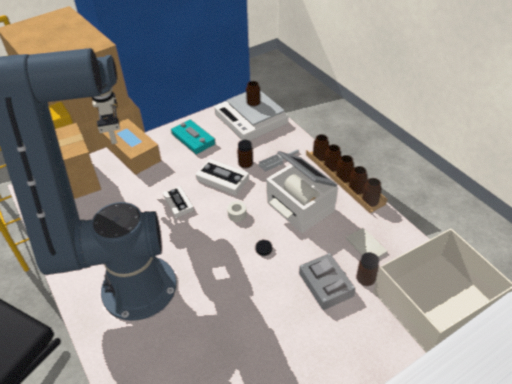

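Key pad candidates in the top picture: a turquoise pad at (108,210), the larger white pad at (198,214), the smaller white pad at (204,282), and a scale with a display at (118,125). By the description I choose the larger white one at (198,214). Next I check it and the switch box in close crops.

Run:
```python
import cv2,numpy as np
t=cv2.imread('pics/top0.png')
a=cv2.resize(t[175:305,155:255],None,fx=4,fy=4,interpolation=cv2.INTER_CUBIC)
b=cv2.resize(t[165:235,355:440],None,fx=4.5,fy=4.5,interpolation=cv2.INTER_CUBIC)
c=cv2.resize(t[110:200,245:340],None,fx=4,fy=4,interpolation=cv2.INTER_CUBIC)
H=590
im=np.zeros((H,800,3),np.uint8)
im[:520,:400]=a; im[:315,405:405+382]=b; 
c=cv2.resize(c,(280,265)); im[320:585,405:685]=c
cv2.imwrite('pics/crop0.png',im)
```

```text
(no output)
```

View pics/crop0.png

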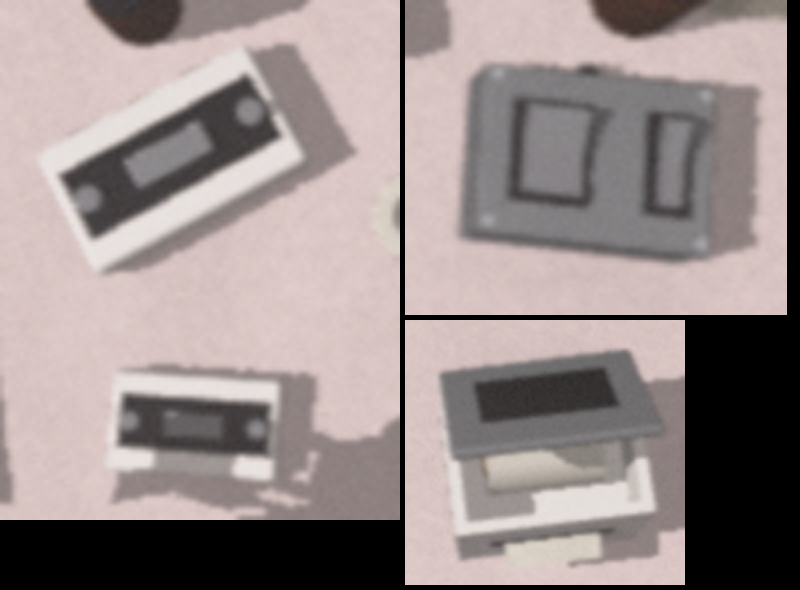

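```bash
cat > h.py <<'E'
import numpy as np,cv2,pickle
from scipy.optimize import least_squares
def cam(c):
    h=c['pixels'].shape[0]; f=h/2/np.tan(np.radians(c['vertical_fov'])/2)
    K=np.array([[f,0,c['cx']],[0,f,c['cy']],[0,0,1]]); return K,cv2.Rodrigues(c['rvec'])[0],np.array(c['tvec'])
def ray(c,u,v,z):
    K,R,t=cam(c); d=R.T@np.linalg.inv(K)@[u,v,1]; o=-R.T@t; return o+d*(z-o[2])/d[2]
def proj(c,P):
    K,R,t=cam(c); q=(np.atleast_2d(P)@R.T+t)@K.T; return q[:,:2]/q[:,2:]
def place(x,y,a,P):
    P=np.atleast_2d(P); return np.c_[x+np.cos(a)*P[:,0]-np.sin(a)*P[:,1],y+np.sin(a)*P[:,0]+np.cos(a)*P[:,1],P[:,2]]
E
python3 - <<'E'
from h import *
c=pickle.load(open('pics/top0.pkl','rb'))
K,R,t=cam(c);print('campos',-R.T@t)
A=lambda x,y:(x/4+155-.375,y/4+175-.375)
B=lambda x,y:((x-405)/4.5+355-.4,y/4.5+165-.4)
C=lambda x,y:((x-405)/2.947+245-.3,(y-320)/2.947+110-.3)
for p in((167,153),(248,110),(87,198)): print('key',ray(c,*A(*p),.046))
for p in((40,157),(240,48),(303,157),(103,271)):print('padcorner',ray(c,*A(*p),.036))
for p in((483,68),(713,85),(702,240),(468,220)): print('boxcorner',ray(c,*B(*p),.05))
for p in((517,98),(605,108),(588,203),(515,192)): print('rockcorner',ray(c,*B(*p),.06))
obs=np.array([C(442,374),C(630,352),C(662,430),C(455,455)])
def model(p):
    x,y,a,th=p
    # hinge axis at printer frame (xh,.,.131)
    L=[]
    for s,w in((0,1),(0,-1),(155,-1),(155,1)):
        X=.0775+0-( s*np.cos(th)+12*np.sin(th)*-1*-1*-1*-1 )/1000 if 0 else .0775-(s/1000)*np.cos(th)+.012*np.sin(th)
        Z=.131+(s/1000)*np.sin(th)+.012*np.cos(th)
        L.append((X,w*.098,Z))
    return place(x,y,a,L)
r=least_squares(lambda p:(proj(c,model(p))-obs).ravel(),[.65,0,.1,.6]); print(r.x,r.fun.round(2)); print(model(r.x))
E
```

```text
campos [0.3279273  0.07387116 1.17829982]
key [0.49090628 0.28990858 0.046     ]
key [0.52411894 0.22649584 0.046     ]
key [0.45638865 0.35196709 0.046     ]
padcorner [0.49068056 0.39278787 0.036     ]
padcorner [0.57634117 0.23469274 0.036     ]
padcorner [0.48752265 0.18400377 0.036     ]
padcorner [0.40014619 0.34024033 0.036     ]
boxcorner [ 0.5871826  -0.26313832  0.05      ]
boxcorner [ 0.57232479 -0.42111521  0.05      ]
boxcorner [ 0.46410896 -0.40356608  0.05      ]
boxcorner [ 0.48029371 -0.2455887   0.05      ]
rockcorner [ 0.56326673 -0.28199838  0.06      ]
rockcorner [ 0.55522227 -0.34162164  0.06      ]
rockcorner [ 0.48938542 -0.32475291  0.06      ]
rockcorner [ 0.49772805 -0.27592225  0.06      ]
[ 0.65631045 -0.00985087  0.10155323  0.70869433] [-0.84 -0.09  0.42 -0.2   1.62  0.07 -1.26  0.1 ]
[[ 0.73124592  0.09629286  0.14011055]
 [ 0.75111616 -0.09869733  0.14011055]
 [ 0.63404454 -0.11062737  0.24099122]
 [ 0.6141743   0.08436282  0.24099122]]
```

The crop shows the larger white pad with its bar key centre at top-picture pixel (197,213). The box's wide rocker is left of the narrow one, at about (391,199). The printer cover is open with its hinge at the far side. Moving first to the cover.

Emit:
{"fn": "jog_arm", "kwargs": {
  "moves": [
    [0,0,-3,0,0,-0.14,1],
    [0,0,-3,0,0,-0.14,1],
    [0,0,-3,0,0,-0.13,1],
    [-2.8,-4,0,0,0,0,1],
    [-2.8,-4,0,0,0,0,1],
    [-2.8,-4,0,0,0,0,1],
    [-2.8,-4,0,0,0,0,1],
    [-2.8,-4,0,0,0,0,1]
  ],
  "force": 20
}}

```text
time_s: 2.1
position: [0.3319, 0.3388, 0.3123]
eef_rot: [-0.063, 0.998, 0.0, 0.001]
wrist_force: [1.2, 1.2, -1.0]
width: 0.36
```

Emit:
{"fn": "jog_arm", "kwargs": {
  "moves": [
    [-2.7,-4,0,0,0,0,1],
    [-2.7,-4,0,0,0,0,1],
    [-2.7,-4,0,0,0,0,1],
    [-2.7,-4,0,0,0,0,1],
    [-2.7,-4,0,0,0,0,1],
    [-2.7,-4,0,0,0,0,1],
    [-2.7,-4,0,0,0,0,1],
    [-2,-3,0,0,0,0,1]
  ]
}}

```text
time_s: 2.9
position: [0.5855, 0.0436, 0.314]
eef_rot: [-0.062, 0.998, 0.001, 0.002]
wrist_force: [-0.1, -0.5, -0.0]
width: 0.007
```

```bash
cat >> h.py <<'E'
from scipy.spatial.transform import Rotation as Ro
def wshot(robot,name):
    s=robot.state(); c=robot.capture('wrist')
    T=np.eye(4);T[:3,:3]=Ro.from_quat(s['eef_rot']).as_matrix();T[:3,3]=s['position']
    W=np.linalg.inv(T@np.array(c['mount'])); c['rvec']=cv2.Rodrigues(W[:3,:3])[0].ravel(); c['tvec']=W[:3,3]
    pickle.dump(c,open(f'pics/{name}.pkl','wb')); cv2.imwrite(f'pics/{name}.png',cv2.cvtColor(c['pixels'],cv2.COLOR_RGB2BGR)); return s,c
def delta(s,target):
    return (Ro.from_quat(s['eef_rot']).inv().apply(np.array(target)-s['position'])*100).round(2)
E
python3 - <<'E'
from h import *
from plant import robot
s,c=wshot(robot,'w1'); K,R,t=cam(c); print(s['time_s'],s['position'],s['width'],s['wrist_force'],-R.T@t)
print(delta(s,[.636,-.012,.30]))
E
```

```text
2.9 [0.58545403 0.04359219 0.31402609] 0.007449636037445604 [-0.10736283 -0.45926084 -0.03749573] [0.51240194 0.03477656 0.47846169]
[-4.32 -6.14  1.41]
```

View pics/w1.png

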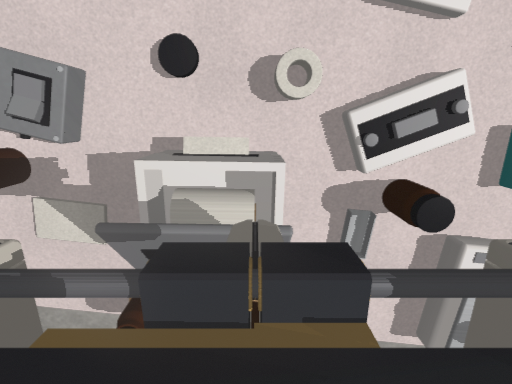

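Run:
```python
from h import *
c=pickle.load(open('pics/w1.pkl','rb')); print(c['vertical_fov'],c['cx'],c['cy'])
for p in((415,123),(371,140),(460,106)): print('key',ray(c,*p,.046))
for p in((136,161),(285,162)): print('printer',ray(c,*p,.13))
print(place(.656,-.010,.1,[(-.085,-.1,.13),(-.085,.1,.13)]))
print(ray(c,86,66,.05),ray(c,72,141,.05))
```

```text
71.52290383763228 254.74858124183316 192.60746954558306
key [0.48738386 0.28572033 0.046     ]
key [0.52169159 0.22344209 0.046     ]
key [0.45398627 0.34753022 0.046     ]
printer [ 0.58490226 -0.11287468  0.13      ]
printer [0.56181915 0.08141265 0.13      ]
[[ 0.58140799 -0.11798626  0.13      ]
 [ 0.5614413   0.08101458  0.13      ]]
[ 0.46915307 -0.22077211  0.05      ] [ 0.58215602 -0.24739372  0.05      ]
```

Emit:
{"fn": "jog_arm", "kwargs": {
  "moves": [
    [-2.2,-3,0,0,0,0,1],
    [-2,-3,0.4,0,0,0,1],
    [-1,-1,1,0,0,0,1],
    [0,0,1,0,0,0,1],
    [0,0,1,0,0,0,1],
    [0,0,1,0,0,0,1],
    [0,0,1,0,0,0,1],
    [0,0,1,0,0,0,1]
  ]
}}

```text
time_s: 3.75
position: [0.6495, -0.0252, 0.2462]
eef_rot: [-0.06, 0.998, 0.0, 0.003]
wrist_force: [0.4, -0.8, -0.5]
width: 0.006
```

Emit:
{"fn": "jog_arm", "kwargs": {
  "moves": [
    [0.6,0.8,0,0,0,0,1],
    [0.6,0.6,0,0,0,0,1],
    [0,0,1.5,0,0,0,1],
    [0,0,1.5,0,0,0,1],
    [0,0,1.5,0,0,0,1],
    [0,0,1.5,0,0,0,1],
    [0,0,1,0,0,0,1],
    [0,0,0.5,0,0,0,1]
  ]
}}

```text
time_s: 4.55
position: [0.6337, -0.0086, 0.1703]
eef_rot: [-0.062, 0.998, 0.0, 0.005]
wrist_force: [-1.0, -1.0, 0.8]
width: 0.006
```

Emit:
{"fn": "jog_arm", "kwargs": {
  "moves": [
    [0,0,0.8,0,0,0,1],
    [0,0,0.8,0,0,0,1],
    [0,0,0.6,0,0,0,1],
    [0,0,0.3,0,0,0,1],
    [0,0,0.1,0,0,0,1],
    [0,0,0.1,0,0,0,1],
    [0,0,0.1,0,0,0,1],
    [0,0,0.1,0,0,0,1]
  ]
}}

```text
time_s: 5.35
position: [0.6341, -0.0084, 0.1432]
eef_rot: [-0.062, 0.998, 0.0, 0.005]
wrist_force: [-5.5, 0.1, 8.2]
width: 0.006
```

Run:
```python
from h import *
from plant import robot
s,c=wshot(robot,'w2'); print(s['time_s'],s['position'],s['wrist_force'])
s=robot.state();print(s['wrist_force'])
c=robot.capture('side');cv2.imwrite('pics/s2.png',cv2.resize(cv2.cvtColor(c['pixels'],cv2.COLOR_RGB2BGR)[130:320,190:400],None,fx=3,fy=3))
```

```text
5.35 [ 0.63407294 -0.00843715  0.14324178] [-5.52393235  0.10811156  8.23515736]
[-4.63450891  0.60229528  8.79453481]
```

View pics/s2.png

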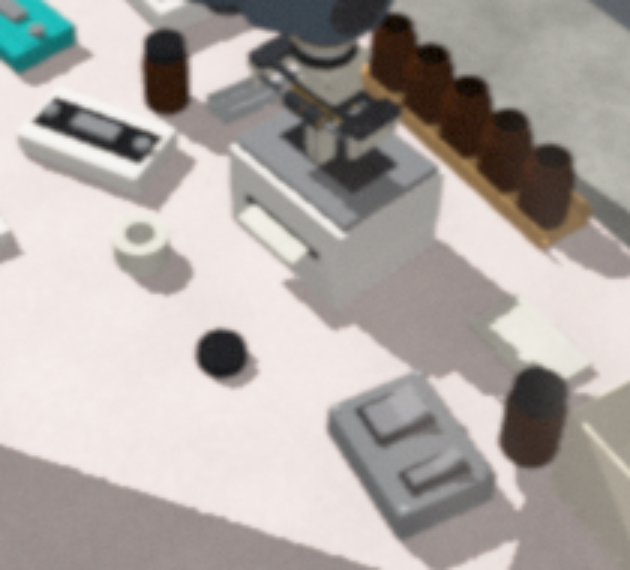

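The cover looks shut, level with the case at crop (335,165), and the tip is at z=0.143. I'll press a little harder to be sure, then lift.

Emit:
{"fn": "jog_arm", "kwargs": {
  "moves": [
    [0,0,0.3,0,0,0,1],
    [0,0,0.3,0,0,0,1],
    [0,0,0.3,0,0,0,1],
    [0,0,-1,0,0,0,1],
    [0,0,-2,0,0,0,1],
    [0,0,-2,0,0,0,1],
    [0,0,-2,0,0,0,1],
    [0,0,-2,0,0,0,1]
  ]
}}

```text
time_s: 6.25
position: [0.6328, -0.0083, 0.2359]
eef_rot: [-0.062, 0.998, -0.0, 0.006]
wrist_force: [0.3, -0.8, -0.2]
width: 0.005
```

Run:
```python
from h import *
from plant import robot
s=robot.state(); print(s['time_s'],s['position'])
print(delta(s,[.45,-.30,.24]))
```

```text
6.25 [ 0.63278835 -0.00834236  0.23593672]
[ 21.73 -26.69  -0.64]
```

Emit:
{"fn": "jog_arm", "kwargs": {
  "moves": [
    [1,-4,-1,0,0,0,1],
    [1.1,-4.8,0,0,0,0,1],
    [1.1,-4.8,0,0,0,0,1],
    [1.1,-4.8,0,0,0,0,1],
    [1.1,-4.8,0,0,0,0,1],
    [1.1,-4.8,0,0,0,0,1],
    [0,0,0,0,0,0.12,1],
    [0,0,0,0,0,0.12,1]
  ]
}}

```text
time_s: 7.05
position: [0.6047, -0.3033, 0.2523]
eef_rot: [0.059, 0.998, -0.001, 0.013]
wrist_force: [0.5, 1.3, -0.3]
width: 0.001
```

Run:
```python
from h import *
from plant import robot
s,c=wshot(robot,'w3'); print(s['time_s'],s['position'],s['eef_rot'])
for q in ("wide_rocker_end","wide_rocker","cover"): print(q,[(round(d['p'],2),d['point']) for d in robot.search_frame(c,q)][:2])
```

```text
7.05 [ 0.60473068 -0.30333135  0.25232788] [ 5.91479613e-02  9.98170026e-01 -6.90223962e-04  1.25555611e-02]
wide_rocker_end [(0.59, [0.5202, -0.3064, 0.0601])]
wide_rocker []
cover [(0.83, [0.6476, -0.0716, 0.1431])]
```

View pics/w3.png

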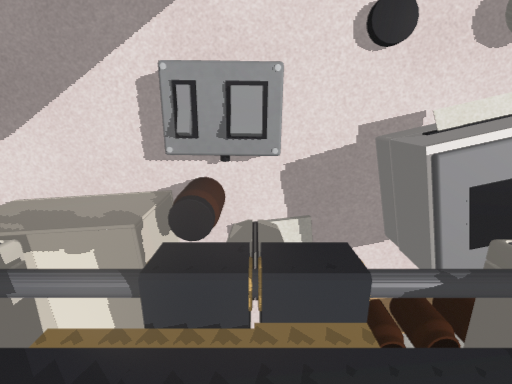

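The wrist picture shows the switch box at (222,108), the wide rocker at (247,110) and the narrow one at (185,110). The box's far side is downward in the picture.

Run:
```python
from h import *
c=pickle.load(open('pics/w3.pkl','rb'))
obs=np.array([(160,61.5),(284,62.5),(282,155),(166,155)],float)
C=[(-.06,-.08,.05),(-.06,.08,.05),(.06,.08,.05),(.06,-.08,.05)]
r=least_squares(lambda p:(proj(c,place(*p,C))-obs).ravel(),[.52,-.33,-.1]);print(r.x,r.fun.round(1))
P=place(*r.x,[(0,.033,.06),(.022,.033,.0685),(0,-.047,.06)]);print(P,proj(c,P).round(0))
im=cv2.imread('pics/w3.png')
for p in proj(c,P): cv2.circle(im,tuple(int(round(4*v)) for v in p),6,(0,0,255),-1,shift=2)if 0 else cv2.drawMarker(im,tuple(int(round(v)) for v in p),(0,0,255),0,5)
cv2.imwrite('pics/c3.png',cv2.resize(im[40:180,140:300],None,fx=4,fy=4,interpolation=cv2.INTER_NEAREST))
```

```text
[ 0.52124591 -0.33484654 -0.12386208] [-2.5 -1.2  2.  -1.3  0.5  2.1  0.1  1.3]
[[ 0.52532292 -0.30209936  0.06      ]
 [ 0.54715437 -0.30481736  0.0685    ]
 [ 0.51543927 -0.38148647  0.06      ]] [[248. 111.]
 [248. 129.]
 [185. 111.]]
```

View pics/c3.png

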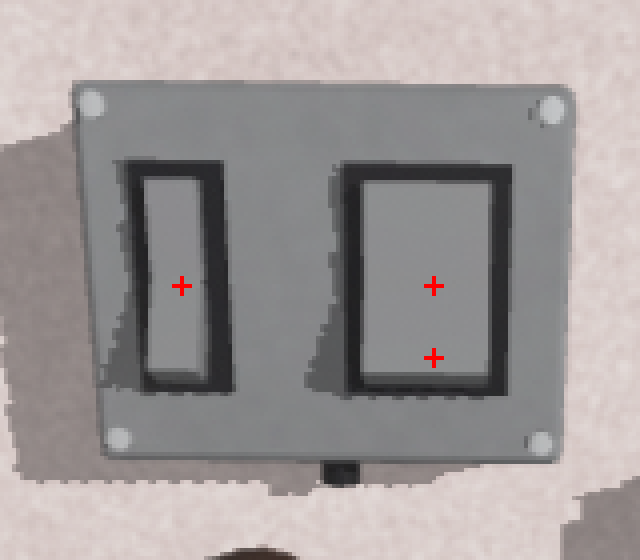

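Run:
```python
from h import *
from plant import robot
s=robot.state(); print(delta(s,[.547,-.306,.10]))
```

```text
[ 6.11 -1.07 15.1 ]
```

Emit:
{"fn": "jog_arm", "kwargs": {
  "moves": [
    [3,-0.5,0,0,0.025,0,1],
    [2.5,-0.4,1,0,0,0,1],
    [0.3,0,3,0,0,0,1],
    [0,0,4,0,0,0,1],
    [0,0,3,0,0,0,1],
    [0,0,2,0,0,0,1],
    [0,0,0.5,0,0,0,1],
    [0,0,0,0,0,0,1]
  ]
}}

```text
time_s: 8.05
position: [0.5475, -0.3008, 0.1155]
eef_rot: [0.038, 0.999, -0.001, 0.002]
wrist_force: [0.5, 0.6, 0.1]
width: 0.007
```

Run:
```python
from h import *
from plant import robot
s=robot.state(); print(s['position'],s['eef_rot'],delta(s,[.547,-.306,.075]))
```

```text
[ 0.54754947 -0.30077938  0.1155055 ] [ 0.03797127  0.99927471 -0.00145224  0.00247708] [ 0.04 -0.51  4.05]
```

Emit:
{"fn": "jog_arm", "kwargs": {
  "moves": [
    [0,-0.5,0.5,0,0,0.045,1],
    [0,0,1.5,0,0,0,1],
    [0,0,1.5,0,0,0,1],
    [0,0,0.5,0,0,0,1],
    [0,0,0.4,0,0,0,1],
    [0,0,0.4,0,0,0,1],
    [0,0,0.2,0,0,0,1],
    [0,0,0,0,0,0,1]
  ]
}}

```text
time_s: 8.85
position: [0.5512, -0.3063, 0.0672]
eef_rot: [0.057, 0.998, -0.003, 0.006]
wrist_force: [-1.2, 0.2, 0.3]
width: 0.003
```

Emit:
{"fn": "jog_arm", "kwargs": {
  "moves": [
    [0.2,0,-0.3,0,0,0,1],
    [0.3,0,-0.2,0,0,0,1],
    [0,0,0.3,0,0,0,1],
    [0,0,0.4,0,0,0,1],
    [0,0,0.3,0,0,0,1],
    [0,0,0.3,0,0,0,1],
    [0,0,0.3,0,0,0,1],
    [0,0,0.2,0,0,0,1]
  ]
}}

```text
time_s: 9.65
position: [0.5463, -0.3061, 0.0601]
eef_rot: [0.056, 0.998, -0.004, 0.007]
wrist_force: [-10.2, 7.1, 25.9]
width: 0.005
```

Emit:
{"fn": "jog_arm", "kwargs": {
  "moves": [
    [0,0,0.2,0,0,0,1],
    [0,0,0.2,0,0,0,1],
    [0,0,-1,0,0,0,1],
    [0,0,-3,0,0,0,1],
    [0,0,-4,0,0,0,1],
    [0,0,-4,0,0,0,1],
    [-3,0,-4,0,0,0,1],
    [-3,0,-2,0,0,0,1]
  ]
}}

```text
time_s: 10.45
position: [0.6002, -0.3104, 0.2431]
eef_rot: [0.057, 0.998, -0.002, 0.001]
wrist_force: [0.1, -0.2, 0.3]
width: 0.004
```

Run:
```python
from h import *
from plant import robot
s,c=wshot(robot,'w4'); print(s['time_s'],s['position'],s['eef_rot'])
im=cv2.imread('pics/w4.png'); cv2.imwrite('pics/c4.png',cv2.resize(im[:240],None,fx=1.5,fy=1.5,interpolation=cv2.INTER_CUBIC))
```

```text
10.45 [ 0.60022288 -0.31040047  0.24305586] [ 0.056868    0.99837945 -0.00153343  0.00146917]
```

View pics/c4.png

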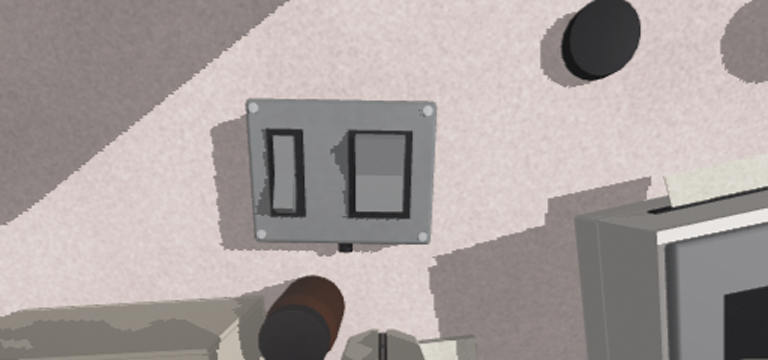

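Wide rocker is on: its far facet is now level, crop (383,195). The narrow rocker at (285,170) is unchanged and the cover is still shut. On to the key pad.

Emit:
{"fn": "jog_arm", "kwargs": {
  "moves": [
    [0.4,3,-1,0,0,0,1],
    [0.8,4.8,0,0,0,0,1],
    [0.8,4.8,0,0,0,0,1],
    [0.8,4.8,0,0,0,0,1],
    [0.8,4.8,0,0,0,0,1],
    [0.8,4.8,0,0,0,0,1],
    [0.8,4.8,0,0,0,0,1],
    [0.8,4.8,0,0,0,0,1]
  ]
}}

```text
time_s: 11.3
position: [0.5852, 0.0651, 0.2503]
eef_rot: [0.06, 0.998, -0.003, 0.002]
wrist_force: [1.0, 0.2, 0.3]
width: 0.007
```

Emit:
{"fn": "jog_arm", "kwargs": {
  "moves": [
    [0.8,4.8,0,0,0,0,1],
    [0.8,4.8,0,0,0,0,1],
    [0.8,4.8,0,0,0,0,1],
    [0,0,0,0,0,-0.12,1],
    [0,0,0,0,0,-0.12,1],
    [0,0,0,0,0,-0.12,1],
    [0,0,0,0,0,-0.12,1],
    [0,0,0,0,0,-0.12,1]
  ]
}}

```text
time_s: 12.1
position: [0.5742, 0.222, 0.2453]
eef_rot: [-0.251, 0.968, -0.004, -0.002]
wrist_force: [-0.2, -0.8, -0.5]
width: 0.006
```

Run:
```python
from h import *
from plant import robot
s,c=wshot(robot,'w5'); print(s['time_s'],s['position'],s['eef_rot'])
```

```text
12.1 [0.57422708 0.2220263  0.2452872 ] [-0.25119347  0.96792485 -0.00426532 -0.00226377]
```

View pics/w5.png

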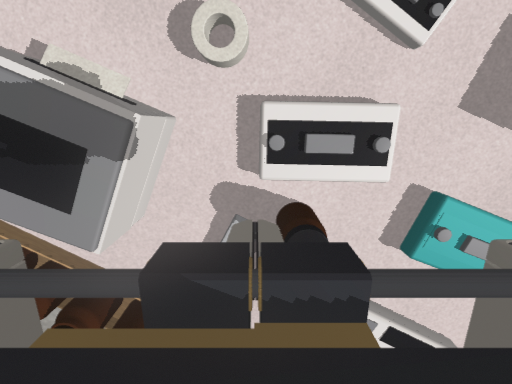

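The picture shows the chosen pad with its bar key at (330,144) and round keys at (277,143) and (382,145); jar a is at (305,225).

Run:
```python
from h import *
from plant import robot
c=pickle.load(open('pics/w5.pkl','rb'))
obs=np.array([(330,144),(277,143),(382,145)],float)
C=[(0,0,.046),(0,-.072,.046),(0,.072,.046)]
r=least_squares(lambda p:(proj(c,place(*p,C))-obs).ravel(),[.49,.287,.5]);print(r.x,r.fun.round(1))
s=robot.state()
e=s['eef_rot'];print('toolyaw',-2*np.arctan2(e[0],e[1]),Ro.from_quat(e).as_matrix()[:,2])
print(delta(s,[r.x[0],r.x[1],.10]))
print('jar',ray(c,314,240,.106))
```

```text
[0.48813238 0.28836983 0.48935538] [-0.4  0.  -0.8 -0.1  1.2  0.1]
toolyaw 0.5151423504322932 [-0.00238042 -0.00948195 -0.99995221]
[ 4.12 10.12 14.48]
jar [0.59958015 0.31957228 0.106     ]
```

Emit:
{"fn": "jog_arm", "kwargs": {
  "moves": [
    [1.5,3.5,0,0,0,0,1],
    [1.5,3.5,0,0,0,0.02,1],
    [1,2.8,0,0,0,0,1],
    [0,0,3,0,0,0,1],
    [0,0,4,0,0,0,1],
    [0,0,4,0,0,0,1],
    [0,0,2.5,0,0,0,1],
    [0,0,0,0,0,0,1]
  ]
}}

```text
time_s: 12.95
position: [0.4877, 0.2884, 0.1045]
eef_rot: [-0.235, 0.972, -0.005, -0.002]
wrist_force: [-0.6, -0.2, 1.0]
width: 0.003
```

Run:
```python
from h import *
from plant import robot
s=robot.state(); e=s['eef_rot'];print(s['position'],'toolyaw',-2*np.arctan2(e[0],e[1]),Ro.from_quat(e).as_matrix()[:,2])
print(delta(s,[.488,.288,.06]))
```

```text
[0.48773078 0.28840906 0.10448199] toolyaw 0.47423012974718304 [-0.00215508 -0.01034451 -0.99994417]
[-0.03 -0.01  4.45]
```

Emit:
{"fn": "jog_arm", "kwargs": {
  "moves": [
    [0,0,1.5,0,0,0,1],
    [0,0,1.5,0,0,0,1],
    [0,0,1,0,0,0,1],
    [0,0,0.7,0,0,0,1],
    [0,0,0.3,0,0,0,1],
    [0,0,0.2,0,0,0,1],
    [0,0,0,0,0,0,1],
    [0,0,0,0,0,0,1]
  ]
}}

```text
time_s: 13.75
position: [0.4903, 0.2888, 0.0544]
eef_rot: [-0.232, 0.973, -0.004, 0.0]
wrist_force: [0.8, -0.6, -0.8]
width: 0.002
```

Emit:
{"fn": "jog_arm", "kwargs": {
  "moves": [
    [0.2,0,0.3,0,0,0,1],
    [0,0,0.3,0,0,0,1],
    [0,0,0.3,0,0,0,1],
    [0,0,0.3,0,0,0,1],
    [0,0,0.3,0,0,0,1],
    [0,0,0.3,0,0,0,1],
    [0,0,0.2,0,0,0,1],
    [0,0,0.2,0,0,0,1]
  ]
}}

```text
time_s: 14.55
position: [0.4891, 0.2882, 0.0399]
eef_rot: [-0.232, 0.973, -0.004, 0.001]
wrist_force: [-9.6, -5.2, 26.4]
width: 0.003
```

Fully down (z=0.040, 26 N). Lifting straight off.

Emit:
{"fn": "jog_arm", "kwargs": {
  "moves": [
    [0,0,0,0,0,0,1],
    [0,0,-0.5,0,0,0,1],
    [0,0,-1.5,0,0,0,1],
    [0,0,-3,0,0,0,1],
    [0,0,-4,0,0,0,1],
    [0,0,-4,0,0,0,1],
    [-3,-3,-3,0,0,0,1],
    [-3,-3,-1,0,0,0,1]
  ]
}}

```text
time_s: 15.35
position: [0.5645, 0.2645, 0.2187]
eef_rot: [-0.234, 0.972, -0.005, -0.001]
wrist_force: [1.2, 0.1, -0.0]
width: 0.009
```

Emit:
{"fn": "jog_arm", "kwargs": {
  "moves": [
    [-1,-4,0,0,0,0,1],
    [0,-4,0,0,0,0,1],
    [0,0,0,0,0,0,1],
    [0,0,0,0,0,0,1],
    [0,0,0,0,0,0,1],
    [0,0,0,0,0,0,1],
    [0,0,0,0,0,0,1],
    [0,0,0,0,0,0,1]
  ]
}}

```text
time_s: 16.15
position: [0.6136, 0.1971, 0.2254]
eef_rot: [-0.235, 0.972, -0.004, 0.003]
wrist_force: [0.3, -0.1, -0.0]
width: 0.004
```

Run:
```python
from h import *
from plant import robot
s,c=wshot(robot,'w6'); print(s['time_s'],s['position'],s['wrist_force'])
d=robot.capture('side'); t=robot.capture('top')
g=lambda c:cv2.cvtColor(c['pixels'],cv2.COLOR_RGB2BGR)
a=cv2.resize(g(d)[110:320,150:400],None,fx=1.6,fy=1.6); b=cv2.resize(g(t)[90:310,150:440],None,fx=1.35,fy=1.35)
w=g(c)[:240]
im=np.zeros((590,800,3),np.uint8); im[:240,:512]=w; im[245:245+a.shape[0],:400]=a; im[245:245+b.shape[0],405:405+b.shape[1]]=b[:,:395]
cv2.imwrite('pics/f6.png',im); cv2.imwrite('pics/t6.png',g(t)); pickle.dump(c,open('pics/w6.pkl','wb'))
```

```text
16.15 [0.61358076 0.19705041 0.22539369] [ 0.32914882 -0.06690768 -0.03293868]
```

View pics/f6.png

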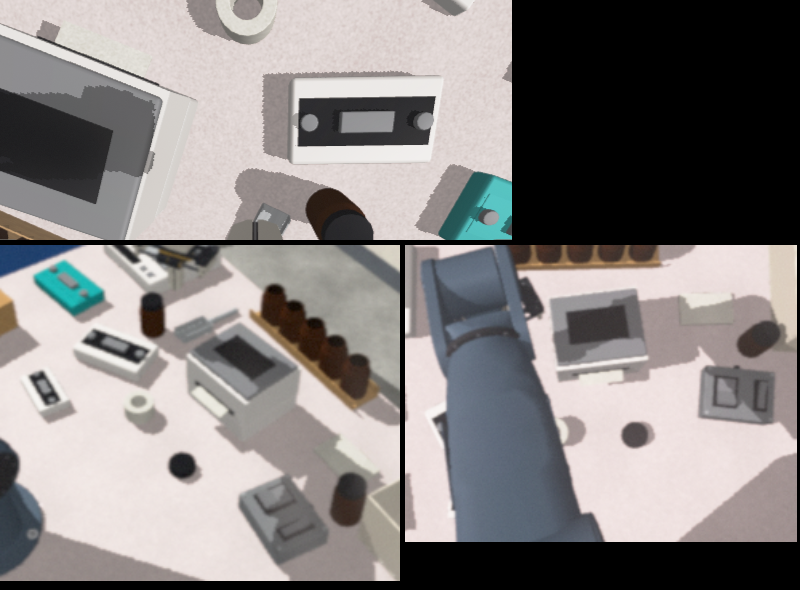

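The pictures show the cover shut, the wide rocker over, the key risen at wrist (368,122) and the pad in place. One last check of the pad's pose, then hand in.

Run:
```python
from h import *
from plant import robot
c=pickle.load(open('pics/w6.pkl','rb'))
obs=np.array([(368,122),(310,123),(425,121)],float)
C=[(0,0,.046),(0,-.072,.046),(0,.072,.046)]
r=least_squares(lambda p:(proj(c,place(*p,C))-obs).ravel(),[.49,.287,.5]);print(r.x,r.fun.round(1))
print(robot.hand_in())
```

```text
[0.48797324 0.28854919 0.49080043] [-0.5  0.  -0.6 -0.1  1.   0.1]
the job is handed in; nothing more can be done
None
```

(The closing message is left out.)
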